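# Load a controller board into the spring-clip flashing jig

## Robot

A 6-joint arm with a two-finger parallel gripper is mounted at the origin on the work surface. World frame = base frame: x ahead of the robot, y to its left, z up, the work surface at z = 0. Lengths are in m, angles in degrees, forces in N, time in s.
With the tool pointing down it reaches from about 0.275 to 1 m from the base axis. Payload 8.4 kg.
Tool frame: the origin (TCP) lies on the centre line of the jaws, within the pads' length; the fingertips stand 22 mm ahead of it and the grasp point (between the pads) lies 3 mm ahead of it (tip_reach is the distance from the TCP to the fingertips, in m); z points along the fingers, y is the line along which they close (so a half turn about z gives the same grasp; the last joint's range is limited). The gripper opens to 85 mm and grips with 20 to 120 N. Pads are 22 mm wide; open, the fingers measure 114 mm over their backs; the gripper's body (76 mm by 85 mm) begins 54 mm behind the grasp point. The pads swing forward as they close: fully open they stand 13 mm farther back than shut.
Start: joints at [-0.138, 20.225, 93.587, -0, 66.188, -0.138], TCP at [0.625, -0, 0.253] pointing down, gripper open.
Joint ranges: [-150.9, 150.9], [-52.94, 120.26], [3.33, 152.33], [-74.26, 254.26], [0, 154.13], [-172.89, 172.89]. Speed limits (degrees/s): [127.2, 127.2, 159.86, 180, 180, 180].

## Interface

Orientations are given as a 3x3 rotation matrix whose columns are the frame's x, y, z axes.
In Python, from workcell import * gives the robot as it stands.
- The arm moves only by the tool send_rows, never from a script. Its argument "rows" is one flat list of numbers, 7 for each row, row after row: the turn, a rotation vector about the tool's x, y, z in units of 8 degrees (1.0 is 8 degrees), then the shift along the tool's x, y, z in mm, then the finger opening in mm, from 0 to 85.4. In form: [ax, ay, az, dx, dy, dz, hand, ax, ay, az, dx, dy, dz, hand, ...]. A call has 1 to 5 rows; each row shifts and turns the commanded pose from where the row before left it, along the tool's axes as they then stand; what a row does not reach is not made up. A row lasts 1/8 s, in which the tool goes at most 62.5 mm and 10.7 degrees, less where a joint would pass 70% of its speed; a pose out of reach is approached as far as the arm can. A call with a gripper value outside its range is refused whole. The fingers move at their own pace and stop on an object; "force" is the grip in N (left out, the last holds). Time passes only in rows, so rows that do not move let the fingers close. It gives the time, the measured TCP pose, the force and the opening at its end, in the units of the state.
- observe(): the state, without advancing time (a new reading comes with each control period).
- grab_frame(name): name is "scene" or "side" or "wrist"; returns the picture (420x560x3 uint8, red, green, blue); there is no depth.
- calibration(name): a dict with "fov_y" (degrees; the focal length in pixels is half the picture's height over the tangent of half this angle, whatever the lens; pixels are square), "cx", "cy" (the principal point, pixels), "eye" and "orientation" of the camera in the world. Camera axes: x right, y down, z forward; pixel columns grow to the right and rows downward; lengths in m; the calibration is good to about 2 mm. A picture is of the moment at which its call begins: read the wrist's pose just before it. calibration takes no time and is no camera call; for the wrist camera it gives the pose at the moment of the call.
- sign_off(): hands the job in, once; it reports no verdict.
The state is a dict: "time": time; "q": joint angles; "joint_velocities": joint speeds; "tau": joint torques, N m; "tool_pos": TCP position; "tcp_rot": TCP orientation; "ft_force": force on the tool from outside, world axes, zero at the start; "wrist_torque": the same for the moment, N m; "gripper_width": finger opening in m.
Only numpy, scipy, OpenCV 4.12 (cv2) and the standard library are available. Lean on these libraries where they do the work, as an engineer would, in place of code of your own. Each camera call takes 0.05 s, during which the arm holds its last target. There are 200 camera calls.

## Task

Put the controller board that is waiting in the flashing jig's channel under the jig's spring clip: with one fingertip press the clip's thumb plate down and hold it there, so that the pin head stands open, while the other fingertip pushes the board along the channel beneath the pin head until it is right up against the stop. Then let go of the thumb plate so that the pin head comes down on the board and holds it there. The board is only pushed, never picked up, and the spare board and the other things on the bench stay as they are.

Things in the scene. Friction and masses are not known exactly. Their poses are not given: they have to be found in the camera images.
- jig: Flashing jig fixed to the bench: plywood base 160 x 84 mm (its x -90 to +70), its top, the deck, 12 mm above the bench. Origin on the bench under the stop's face, on the channel's centre line; +x is level, the way the board is pushed; z up. Aluminium rails 6 mm above the deck (x -76 to +8) form a channel 50 mm wide. Steel cheeks 22 mm high (x -4 to +8, 27 to 32 mm either side) carry the clip.
- stop (a point): Middle of the foot of the stop's face, at deck level (12 mm above the bench, jig x = 0); axes as the jig's. The stop is a bar across the channel, 7 mm high and 5 mm thick. The clip's axle lies across the channel 2 mm beyond its face and 16 mm above the deck.
- clip (a joint): Spring clip's angle (rad): 0 = shut, pin head 3.5 mm above the deck, barring the board's way; 0.26 = pin head flat on the board; 0.52 = thumb plate fully down at its limit, pin head 11 mm or more above the deck. The board passes from about 0.30; 0.40 up gives ample room. A spring shuts it (0.08 N m at 0, 0.15 N m at 0.52): the plate takes 3 to 11 N, most near the axle.
- thumb_plate (a point): Middle of the top face of the clip's ribbed steel thumb plate (46 mm long x 30 wide, 2.5 thick), beyond the stop. Shut, it rises at 30 degrees from jig x = 15 (10 mm above the deck) to x = 55 (33 mm). Fully pressed it is level, top 4 mm above the deck, jig x 10 to 56, so a tip beside it at the same height meets the board's rear edge. Its near end has an upright web. A tip can slide along it.
- pin_head (a point): Middle of the underside of the clip's pin head: black block with a row of six brass contact pins, 40 mm wide across the channel, 6 mm thick along it, 12 mm high, at the other end of the clip, about 15 mm before the axle (jig x about -13).
- board: The controller board to be loaded: dark circuit board on a white plastic base, together a flat slab 30 mm long (its x, the way it is pushed), 46 mm wide (y) and 8 mm thick (chips on top add 1 mm), 20 to 40 g. It lies flat on the deck in the channel, short of the pin head, its front edge 18 to 24 mm before the stop. Origin under its centre, 15 mm behind its front edge.
- board_front (a point): Middle of the board's front edge, at its underside.
- spare_board: A second board of the same kind lying on the bench beside the jig. Leave alone.
- motor: Yellow and steel gear motor, 70 x 22 x 18 mm, beside the jig; origin under its middle. Leave alone.
- battery_box: Black two-cell battery box, 62 x 33 x 15 mm, beside the jig; origin under its middle. Leave alone.
- marker: Marker pen, white with a black cap, 128 mm long and 14 mm high, lying beyond the thumb plate's end of the jig; origin under its middle. Leave alone.
- disc: Cardboard disc, 76 mm across and 6 mm thick, before the open end of the channel; origin under its middle. Leave alone.
- tape: Roll of tape, 90 mm across and 19 mm high; origin under its middle. Leave alone.
- screwdriver: Screwdriver, 170 mm long. Leave alone.
Not all that is in view belongs to the job. What is shaped like the board but purple or turquoise is not meant.

How it is judged (in metres and radians):
On the way, in this order (a step that is already met when the one before it is completed fails the run):
1. a finger holds the thumb plate down and the pin head open, the board still outside (value of joint clip above 0.29 rad and contact force between the fingers and clip_c0 above 0.5 N and x of board_front in the frame of stop below -0.01 m), for 0.2 s.
2. with the thumb plate still held down, the board is up against the stop (value of joint clip above 0.29 rad and contact force between the fingers and clip_c0 above 0.5 N and x of board_front in the frame of stop above -0.003 m), for 0.2 s.
At the end, for the whole second after the job is handed in: The board lies flat on the deck with its front edge within 3 mm of the stop, at rest, and the released pin head presses on it with more than 1 N (clip angle 0.20 to 0.32) (x of board_front in the frame of stop above -0.003 m and contact force between clip_c2 and board above 1 N and value of joint clip between 0.2 and 0.32 rad and angle between board's own z axis and vertical below 0.06 rad and height (world z) of board below 0.015 m and linear speed of board below 0.01 m/s); the robot touches nothing.
It fails at once if the board is lifted (more than 6 mm off the deck) or tipped (more than 0.2 rad) (height (world z) of board above 0.018 m or angle between board's own z axis and vertical above 0.2 rad).
It fails at once if a bystander is moved more than 15 mm (distance of any of spare_board, motor, battery_box, marker, disc, tape, screwdriver from where it was at the start of the episode above 0.015 m).
It also fails if it takes over 48 s, if anything falls off the work surface, if the arm or the gripper's body presses on something with over 40 N, if the wrist force passes 120 N, or if a joint passes its speed limit or range.

## Working session

There is one attempt and no reset: what is moved stays moved. The work goes in short steps, Python scripts to look and compute and a tool call to move; the robot and the scene stay as the last step left them, time stands still between calls to the robot, and variables do not carry over. Pictures are saved under pics/ and viewed, on a budget of 10 in all, crops included, one or two more only if the job needs it, and the job is handed in when it is done.

Besides the shell and the picture viewer there is one more tool, called after "Call:" as a command line: name --argument value ..., lists and objects as JSON in quotes. send_rows: Moves the arm, as the interface text tells. Its arguments: {"type":"object","properties":{"rows":{"type":"array","items":{"type":"number"}},"force":{"type":"number"}},"required":["rows"]}

```bash
ls; mkdir -p pics; python3 - <<'E'
from workcell import *
import cv2
for n in ["scene","side","wrist"]:
    c=calibration(n); print(n,c)
    cv2.imwrite(f"pics/{n}0.png",grab_frame(n)[:,:,::-1])
s=observe();print(s)
E
```

```text
pics
scene {'fov_y': 54.51337966419899, 'cx': 279.4239076026523, 'cy': 207.12910252009206, 'eye': array([1.06540177, 0.50922818, 0.51621014]), 'orientation': array([[-0.69782075,  0.37756567, -0.6086792 ],
       [ 0.71627173,  0.36903399, -0.59225731],
       [ 0.00100729, -0.84926914, -0.52795919]])}
side {'fov_y': 49.20356391202028, 'cx': 283.54096219998826, 'cy': 206.00973323187552, 'eye': array([0.3039667 , 0.7461118 , 0.70424761]), 'orientation': array([[-0.94443784, -0.22213066,  0.24227079],
       [-0.32801388,  0.58968833, -0.73802071],
       [ 0.02107277, -0.77648287, -0.62978591]])}
wrist {'fov_y': 61.83033874287754, 'cx': 280.03292946096343, 'cy': 202.73807991762752, 'eye': array([0.62524008, 0.07844491, 0.37331244]), 'orientation': array([[ 0.99999833,  0.00149932, -0.00104571],
       [ 0.00111491, -0.95359885, -0.30107805],
       [-0.0014486 ,  0.30107638, -0.95359893]])}
{'time': 0.15, 'q': array([-1.38052869e-01,  2.02552427e+01,  9.36199829e+01,  1.26101082e-03,
        6.61872245e+01, -1.36502481e-01]), 'joint_velocities': array([ 0.01467161, -0.07249551, -0.12247847, -0.01667719, -0.00759493,
       -0.00122734]), 'tau': array([-7.39769093e-04, -6.05638933e+01, -3.42338884e+01, -2.29960733e-05,
        6.16452831e-03, -4.00942213e-05]), 'tool_pos': array([6.24654760e-01, 1.36746375e-06, 2.52708533e-01]), 'tcp_rot': array([[ 3.59687657e-05,  9.99999405e-01, -1.08990861e-03],
       [ 9.99999999e-01, -3.59439793e-05,  2.27613483e-05],
       [ 2.27221591e-05, -1.08990943e-03, -9.99999406e-01]]), 'ft_force': array([ 1.03132601,  0.39621326, -0.47773443]), 'wrist_torque': array([-0.00956822, -0.00541186, -0.00198585]), 'gripper_width': 0.0856395260658671}
```

View pics/wrist0.png

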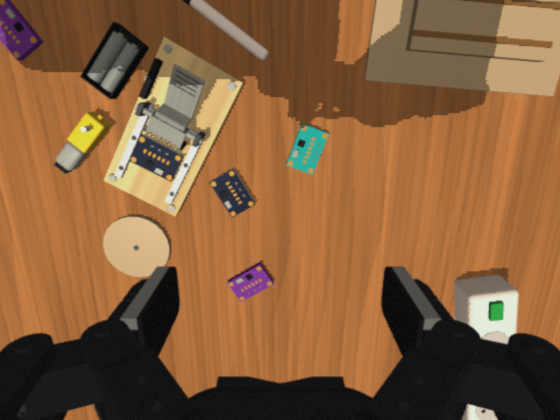

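View pics/side0.png

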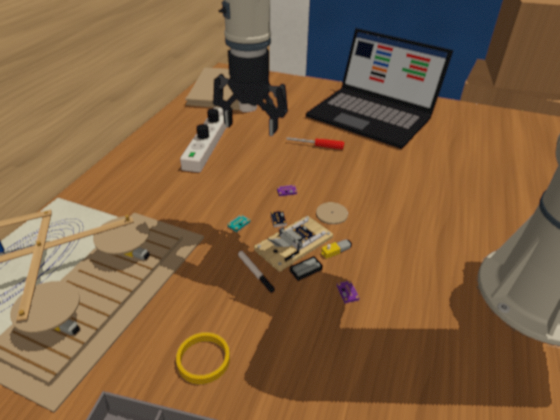

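```bash
cat > h.py <<'E'
from workcell import *
import numpy as np, cv2
from scipy.optimize import least_squares
def K(c):
    f=210/np.tan(np.radians(c["fov_y"]/2)); return f
def ray(c,uv,z):
    f=K(c); d=c["orientation"]@np.array([(uv[0]-c["cx"])/f,(uv[1]-c["cy"])/f,1]); e=c["eye"]
    return e+d*(z-e[2])/d[2]
def proj(c,P):
    p=(np.atleast_2d(P)-c["eye"])@c["orientation"]; return p[:,:2]/p[:,2:]*K(c)+[c["cx"],c["cy"]]
def T(j,P):
    P=np.atleast_2d(np.array(P,float)); a=j[2]; R=np.array([[np.cos(a),-np.sin(a),0],[np.sin(a),np.cos(a),0],[0,0,1]])
    return P@R.T+[j[0],j[1],0]
def fit(c,uv,P,j0):
    return least_squares(lambda j:(proj(c,T(j,P))-uv).ravel(),j0)
E
python3 - <<'E'
from h import *
c=calibration("wrist")
im=cv2.imread("pics/wrist0.png"); cr=cv2.resize(im[25:225,60:280],None,fx=2.7,fy=2.7,interpolation=cv2.INTER_CUBIC)
uv=np.array([[165,38],[243,82],[178,215],[105,180]])
P=[[70,42,12],[70,-42,12],[-90,-42,12],[-90,42,12]]
r=fit(c,uv,np.array(P)/1000,[.4,.1,1.1]);print(r.x,np.degrees(r.x[2]),r.fun)
for n,p in dict(bf=(-.02,0,.012),pin=(-.013,0,.0155),plateend=(.055,0,.045),stop=(0,0,.012)).items(): print(n,T(r.x,p),proj(c,T(r.x,p)))
cv2.imwrite("pics/crop.png",cr)
E
```

```text
[0.51925287 0.04688682 1.06695613] 61.13208326146313 [-0.38122528 -1.91089079  1.14109802 -0.20552692 -0.58242378  1.99555282
 -0.24940881  0.89798979]
bf [[0.50959702 0.02937212 0.012     ]] [[167.58437792 142.08441524]]
pin [[0.51297657 0.03550226 0.0155    ]] [[169.28558247 136.45892947]]
plateend [[0.54580643 0.09505224 0.045     ]] [[190.1089318  72.1020882]]
stop [[0.51925287 0.04688682 0.012     ]] [[175.48593737 124.65954146]]
```

View pics/crop.png

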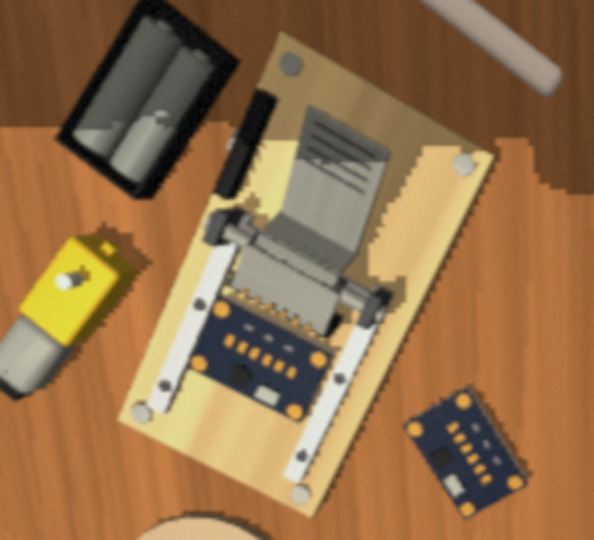

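Call:
send_rows --rows '[0, 0, 0, 17.1, -56.2, 0, 85.4, 0, 0, 0, 17.1, -56.2, 0, 85.4, 0, 0, -1.27, 0, 0, 0, 85.4, 0, 0, -1.27, 0, 0, 0, 85.4, 0, 0, -1.27, 0, 0, 0, 85.4]' --force 40

```text
time: 0.78
tool_pos: [0.5123, 0.0343, 0.2533]
tcp_rot: [[-0.512, 0.859, -0.0], [0.859, 0.512, -0.0], [0.0, -0.0, -1.0]]
ft_force: [0.5, 0.5, -1.2]
gripper_width: 0.0852
```

Call:
send_rows --rows '[0, 0, -1.27, 0, 0, 0, 85.4, 0, 0, -1.27, 0, 0, 0, 85.4, 0, 0, -1.29, 0, 0, 0, 85.4, 0, 0, 0, 0, 0, 50, 85.4, 0, 0, 0, 0, 0, 50, 85.4]'

```text
time: 1.4
tool_pos: [0.513, 0.0342, 0.1526]
tcp_rot: [[-0.876, 0.483, 0.002], [0.483, 0.876, 0.0], [-0.002, 0.001, -1.0]]
ft_force: [0.6, -0.2, -0.3]
gripper_width: 0.0855
```

Call:
send_rows --rows '[0, 0, 0, 0, 0, 0, 85.4, 0, 0, 0, 0, 0, 0, 85.4]'

```text
time: 1.65
tool_pos: [0.5134, 0.0343, 0.1546]
tcp_rot: [[-0.876, 0.483, 0.001], [0.483, 0.876, 0.0], [-0.001, 0.001, -1.0]]
ft_force: [0.0, 0.1, 0.2]
gripper_width: 0.0855
```

```bash
python3 - <<'E'
from h import *
import pickle
s=observe(); c=calibration("wrist"); im=grab_frame("wrist")[:,:,::-1]
pickle.dump((s,c),open("w1.pkl","wb")); cv2.imwrite("pics/w1raw.png",im)
cv2.imwrite("pics/w1.png",cv2.resize(im,(800,600),interpolation=cv2.INTER_CUBIC))
print(s["tool_pos"],s["tcp_rot"],s["ft_force"],s["time"],c["eye"])
E
```

```text
[0.51344216 0.03426436 0.15459611] [[-8.75643551e-01  4.82956758e-01  1.06796424e-03]
 [ 4.82957108e-01  8.75644006e-01  8.06627743e-05]
 [-8.96199856e-04  5.86412760e-04 -9.99999426e-01]] [0.00180676 0.06804809 0.19656453] 1.65 [0.44606494 0.07270031 0.27520949]
```

View pics/w1.png

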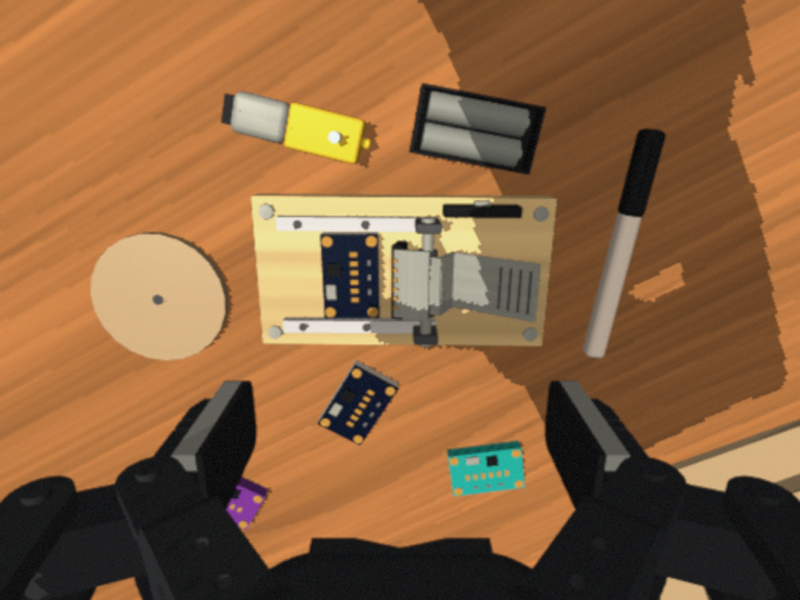

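```bash
python3 - <<'E'
from h import *
import pickle
s,c=pickle.load(open("w1.pkl","rb"))
k=.7
uv=k*np.array([[250,196],[556,198],[542,346],[264,344]])
P=np.array([[-90,42,12],[70,42,12],[70,-42,12],[-90,-42,12]])/1000
r=fit(c,uv,P,[.519,.047,1.067]);j=r.x;print(j,np.degrees(j[2]),r.fun/k)
inv=lambda p:(T([0,0,-j[2]],np.array(p)-[j[0],j[1],0]))[0]*1000
for n,u,z in [("rear top a",(321,234),.020),("rear b",(322,318),.020),("front a",(380,234),.020),("front b",(379,318),.020),("cheek",(428,225),.034),("cheekn",(425,335),.034),("plateR",(540,263),.045),("plateR2",(537,320),.045)]:
    print(n,inv(ray(c,(k*u[0],k*u[1]),z)))
R=s["tcp_rot"];p=s["tool_pos"]
print("tcp in jig",inv(p))
for zz in (.009,.022):
  for x in (.011,-.011):
    for y in (-.0427,-.057,.0427,.057):
      print(zz,x,y,proj(c,p+R@[x,y,zz])/k)
E
```

```text
[0.51751324 0.04717108 1.06246582] 60.874807573752285 [-0.12853984  0.10428088  1.16863981 -0.2857503   0.44738486 -0.12196434
 -1.58381751  0.66983151]
rear top a [-52.59953753  23.80702952  20.        ]
rear b [-54.0153174  -22.51752132  20.        ]
front a [-22.14942649  23.96156478  20.        ]
front b [-23.00452366 -22.36895784  20.        ]
cheek [ 1.70474581 31.29749122 34.        ]
cheekn [  1.42783984 -26.3682564   34.        ]
plateR [54.59067819 15.39016918 45.        ]
plateR2 [ 55.71452952 -13.52508281  45.        ]
tcp in jig [-13.25624211  -2.7256279  154.59611415]
0.009 0.011 -0.0427 [[246.27940224 374.12869376]]
0.009 0.011 -0.057 [[196.37667476 374.10251235]]
0.009 0.011 0.0427 [[544.03901901 374.28491305]]
0.009 0.011 0.057 [[593.85442705 374.31104865]]
0.009 -0.011 -0.0427 [[252.98796399 440.33160044]]
0.009 -0.011 -0.057 [[205.28925909 440.31452668]]
0.009 -0.011 0.0427 [[537.60761732 440.43348013]]
0.009 -0.011 0.057 [[585.22653942 440.45052533]]
0.022 0.011 -0.0427 [[258.45428549 354.83011265]]
0.022 0.011 -0.057 [[212.51786668 354.80377905]]
0.022 0.011 0.0427 [[532.56679377 354.98725097]]
0.022 0.011 0.057 [[578.42921161 355.01354215]]
0.022 -0.011 -0.0427 [[264.15512762 416.77513258]]
0.022 -0.011 -0.057 [[220.09287877 416.75674628]]
0.022 -0.011 0.0427 [[527.09270178 416.88485125]]
0.022 -0.011 0.057 [[571.08686034 416.90320914]]
```

Call:
send_rows --rows '[0, 0, 0, 2.7, -2, 0, 85.4, 0, 0, 0, 0, 0, 50, 85.4, 0, 0, 0, 0, 0, 48, 85.4, 0, 0, 0, 0, 0, 0, 85.4, 0, 0, 0, 0, 0, 0, 85.4]'

```text
time: 2.33
tool_pos: [0.5104, 0.0338, 0.0571]
tcp_rot: [[-0.876, 0.483, 0.002], [0.483, 0.876, 0.0], [-0.002, 0.001, -1.0]]
ft_force: [-0.5, 0.1, -0.6]
gripper_width: 0.0853
```

```bash
cat > st.py <<'E'
from h import *
j=[.51751,.04717,1.06247]
s=observe(); p=s["tool_pos"]; print(s["time"],"tcp jig mm",(T([0,0,-j[2]],p-[j[0],j[1],0])[0]*1000).round(1),"F jig",T([0,0,-j[2]],s["ft_force"])[0].round(2),s["gripper_width"])
E
python3 st.py
```

```text
2.325 tcp jig mm [-15.1  -0.3  57.1] F jig [-0.15  0.45 -0.62] 0.08533867960981283
```

Call:
send_rows --rows '[0, 0, 0, 0, 0, 7, 85.4, 0, 0, 0, 0, 0, 7, 85.4, 0, 0, 0, 0, 0, 4, 85.4, 0, 0, 0, 0, 0, 4, 85.4, 0, 0, 0, 0, 0, 0, 85.4]'

```text
time: 2.95
tool_pos: [0.5097, 0.0338, 0.0332]
tcp_rot: [[-0.876, 0.483, 0.001], [0.483, 0.876, 0.0], [-0.0, 0.0, -1.0]]
ft_force: [2.0, -1.3, 3.0]
gripper_width: 0.0854
```

Call:
send_rows --rows '[0, 0, 0, 0, 0, 3, 85.4, 0, 0, 0, 0, 0, 0, 85.4]'

```text
time: 3.2
tool_pos: [0.5094, 0.0336, 0.0302]
tcp_rot: [[-0.876, 0.483, 0.0], [0.483, 0.876, -0.0], [-0.0, -0.0, -1.0]]
ft_force: [1.1, -3.4, 3.9]
gripper_width: 0.0853
```

Call:
send_rows --rows '[0, 0, 0, 0, 0, 3, 85.4, 0, 0, 0, 0, 0, 0, 85.4]'

```text
time: 3.45
tool_pos: [0.5091, 0.0335, 0.0272]
tcp_rot: [[-0.876, 0.483, -0.0], [0.483, 0.876, -0.0], [0.0, -0.0, -1.0]]
ft_force: [-0.9, -4.8, 5.1]
gripper_width: 0.0852
```

```bash
python3 st.py
```

```text
3.45 tcp jig mm [-16.1   0.7  27.2] F jig [-4.58 -1.55  5.14] 0.08520869999826963
```

Call:
send_rows --rows '[0, 0, 0, 0, 0, 1, 85.4, 0, 0, 0, 0, 0, 0, 85.4]'

```text
time: 3.7
tool_pos: [0.509, 0.0334, 0.0263]
tcp_rot: [[-0.876, 0.483, -0.001], [0.483, 0.876, -0.0], [0.0, -0.001, -1.0]]
ft_force: [0.4, -4.6, 6.1]
gripper_width: 0.0856
```

```bash
python3 st.py; python3 - <<'E'
from h import *
im=grab_frame("side")[:,:,::-1]; a=cv2.resize(im[190:280,230:380],(800,480),interpolation=cv2.INTER_CUBIC)
im=grab_frame("scene")[:,:,::-1]
c=calibration("scene"); u,v=proj(c,[.5175,.047,.02])[0].astype(int); print(u,v)
u=np.clip(u,70,490);v=np.clip(v,50,370)
b=cv2.resize(im[v-50:v+50,u-70:u+70],(420,300),interpolation=cv2.INTER_CUBIC)
w=cv2.resize(grab_frame("wrist")[:,:,::-1],(380,285))
a=cv2.resize(a,(500,300))
o=np.zeros((600,800,3),np.uint8); o[:300,:500]=a; o[300:,:420]=b; o[300:585,420:]=w
cv2.imwrite("pics/chk.png",o)
E
```

```text
3.7 tcp jig mm [-16.2   0.8  26.3] F jig [-3.82 -2.55  6.14] 0.08562924086843308
303 227
```

View pics/chk.png

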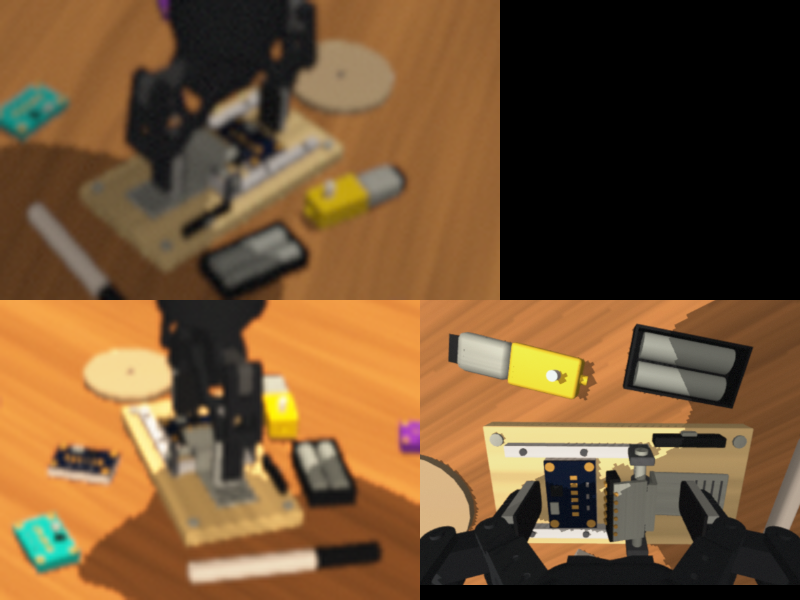

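Call:
send_rows --rows '[0, 0, 0, 0, 2, -1.2, 81.4, 0, 0, 0, 0, 0, 0, 81.4]' --force 20

```text
time: 4.1
tool_pos: [0.5098, 0.0353, 0.0276]
tcp_rot: [[-0.876, 0.483, -0.001], [0.483, 0.876, -0.0], [0.001, -0.001, -1.0]]
ft_force: [-0.6, -4.8, 5.6]
gripper_width: 0.0814
```

Call:
send_rows --rows '[0, 0, 0, 0, 2, -1.4, 77.4, 0, 0, 0, 0, 0, 0, 77.4]'

```text
time: 4.35
tool_pos: [0.5106, 0.0372, 0.029]
tcp_rot: [[-0.876, 0.483, -0.001], [0.483, 0.876, -0.0], [0.001, -0.001, -1.0]]
ft_force: [-1.6, -3.6, 5.4]
gripper_width: 0.0774
```

```bash
python3 st.py
```

```text
4.35 tcp jig mm [-12.1   1.2  29. ] F jig [-3.9  -0.38  5.42] 0.07743746813287122
```

Call:
send_rows --rows '[0, 0, 0, 0, 0, 1, 77.4, 0, 0, 0, 0, 0, 0, 77.4]'

```text
time: 4.6
tool_pos: [0.5105, 0.037, 0.0279]
tcp_rot: [[-0.876, 0.483, -0.002], [0.483, 0.876, -0.001], [0.001, -0.001, -1.0]]
ft_force: [-1.5, -4.9, 7.3]
gripper_width: 0.0772
```

Call:
send_rows --rows '[0, 0, 0, 0, 0, 1, 77.4, 0, 0, 0, 0, 0, 0, 77.4]'

```text
time: 4.85
tool_pos: [0.5106, 0.037, 0.0276]
tcp_rot: [[-0.876, 0.483, -0.001], [0.483, 0.876, -0.0], [0.001, -0.001, -1.0]]
ft_force: [-5.2, -6.2, 17.9]
gripper_width: 0.078
```

Call:
send_rows --rows '[0, 0, 0, 0, 2, -1.9, 73.4, 0, 0, 0, 0, 0, 0, 73.4]'

```text
time: 5.1
tool_pos: [0.5116, 0.039, 0.0291]
tcp_rot: [[-0.876, 0.483, -0.001], [0.483, 0.876, -0.0], [0.001, -0.001, -1.0]]
ft_force: [-2.4, -3.6, 9.9]
gripper_width: 0.0735
```

Call:
send_rows --rows '[0, 0, 0, 0, 2, -1.2, 69.4, 0, 0, 0, 0, 0, 0, 69.4]'

```text
time: 5.35
tool_pos: [0.5127, 0.0409, 0.0303]
tcp_rot: [[-0.876, 0.483, -0.001], [0.483, 0.876, -0.0], [0.001, -0.001, -1.0]]
ft_force: [-2.4, -2.2, 10.7]
gripper_width: 0.0694
```

Call:
send_rows --rows '[0, 0, 0, 0, 2, -1.1, 65.4, 0, 0, 0, 0, 0, 0, 65.4]'

```text
time: 5.6
tool_pos: [0.5137, 0.0427, 0.0314]
tcp_rot: [[-0.876, 0.483, -0.001], [0.483, 0.876, -0.0], [0.001, -0.0, -1.0]]
ft_force: [-2.8, -0.8, 10.2]
gripper_width: 0.0653
```

```bash
python3 st.py
```

```text
5.6 tcp jig mm [-5.8  1.2 31.4] F jig [-2.1   2.03 10.22] 0.06525559842872955
```

Call:
send_rows --rows '[0, 0, 0, 0, 2, -1.1, 61.4, 0, 0, 0, 0, 0, 0, 61.4]'

```text
time: 5.85
tool_pos: [0.5146, 0.0445, 0.0325]
tcp_rot: [[-0.876, 0.483, -0.001], [0.483, 0.876, -0.0], [0.001, -0.0, -1.0]]
ft_force: [-3.3, -1.4, 9.3]
gripper_width: 0.0613
```

Call:
send_rows --rows '[0, 0, 0, 0, 1.5, -0.8, 58.4, 0, 0, 0, 0, 0, 0, 58.4]'

```text
time: 6.1
tool_pos: [0.5153, 0.0457, 0.0332]
tcp_rot: [[-0.876, 0.483, -0.001], [0.483, 0.876, -0.0], [0.001, -0.001, -1.0]]
ft_force: [-3.0, -2.5, 8.3]
gripper_width: 0.0587
```

```bash
python3 st.py
```

```text
6.1 tcp jig mm [-2.4  1.2 33.2] F jig [-3.69  1.41  8.25] 0.05868103191008143
```

Call:
send_rows --rows '[0, 0, 0, 0, 0.5, -0.1, 57.4, 0, 0, 0, 0, 0, 0, 57.4]'

```text
time: 6.35
tool_pos: [0.5151, 0.0456, 0.0333]
tcp_rot: [[-0.876, 0.483, -0.002], [0.483, 0.876, -0.001], [0.001, -0.002, -1.0]]
ft_force: [-3.4, -6.8, 10.4]
gripper_width: 0.0576
```

Call:
send_rows --rows '[0, 0, 0, 0, 0.5, -0.2, 56.4, 0, 0, 0, 0, 0, 0, 56.4]'

```text
time: 6.6
tool_pos: [0.515, 0.0453, 0.0335]
tcp_rot: [[-0.876, 0.482, -0.003], [0.482, 0.876, -0.002], [0.002, -0.003, -1.0]]
ft_force: [-5.1, -11.2, 13.8]
gripper_width: 0.0566
```

Call:
send_rows --rows '[0, 0, 0, 0, 1, -0.2, 55.4, 0, 0, 0, 0, 0, 0, 55.4]'

```text
time: 6.85
tool_pos: [0.5149, 0.0454, 0.0337]
tcp_rot: [[-0.876, 0.482, -0.004], [0.482, 0.876, -0.003], [0.002, -0.004, -1.0]]
ft_force: [-6.3, -18.5, 16.1]
gripper_width: 0.0561
```

```bash
python3 st.py; python3 - <<'E'
from h import *
cv2.imwrite("pics/w2.png",cv2.resize(grab_frame("wrist")[:,:,::-1],(800,600),interpolation=cv2.INTER_CUBIC))
E
```

```text
6.85 tcp jig mm [-2.9  1.4 33.7] F jig [-19.21  -3.54  16.07] 0.056105199481330505
```

View pics/w2.png

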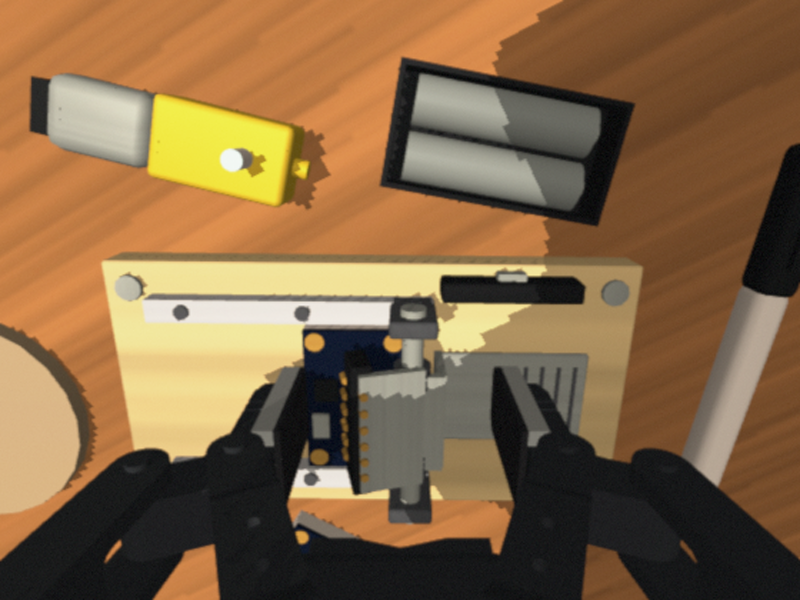

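```bash
python3 - <<'E'
from h import *
j=[.51751,.04717,1.06247];c=calibration("wrist");k=.7
inv=lambda p:(T([0,0,-j[2]],np.array(p)-[j[0],j[1],0]))[0]*1000
for n,u,z in [("rear",(303,328),.020),("rear low",(308,466),.02),("cornerL",(103,260),.012),("cornerR",(642,264),.012),("cheekfarL",(390,300),.034),("cheekfarR",(435,300),.034),("cheekbotL",(390,337),.034)]:
  print(n,inv(ray(c,(k*u[0],k*u[1]),z)).round(1))
E
```

```text
rear [-29.7  24.5  20. ]
rear low [-30.5 -22.4  20. ]
cornerL [-88.9  42.3  12. ]
cornerR [69.1 42.3 12. ]
cheekfarL [-4.3 38.  34. ]
cheekfarR [ 7.2 38.1 34. ]
cheekbotL [-4.2 27.8 34. ]
```

Call:
send_rows --rows '[0, 0, 0, 0, 0, 0, 55.4, 0, 0, 0, 0, -1, 0.3, 58.4, 0, 0, 0, 0, -1, 0.6, 61.4, 0, 0, 0, 0, 0, 0.5, 64.4, 0, 0, 0, 0, 0, 0, 64.4]'

```text
time: 7.52
tool_pos: [0.5148, 0.0453, 0.032]
tcp_rot: [[-0.876, 0.483, -0.002], [0.483, 0.876, -0.001], [0.002, -0.001, -1.0]]
ft_force: [-2.0, -5.2, 6.9]
gripper_width: 0.0642
```

```bash
python3 st.py
```

```text
7.525 tcp jig mm [-3.   1.4 32. ] F jig [-5.49 -0.76  6.92] 0.06416523886495921
```

Call:
send_rows --rows '[0, 0, 0, 0, 0, -3, 64.4, 0, 0, 0, 0, 0, -3, 64.4, 0, 0, 0, 0, 0, -3, 64.4, 0, 0, 0, 0, 0, -4, 64.4, 0, 0, 0, 0, 0, -5, 64.4]'

```text
time: 8.15
tool_pos: [0.5156, 0.0455, 0.0502]
tcp_rot: [[-0.876, 0.483, -0.0], [0.483, 0.876, -0.0], [0.0, -0.0, -1.0]]
ft_force: [0.3, -0.2, 0.4]
gripper_width: 0.0641
```

Call:
send_rows --rows '[0, 0, 0, 0, 0, -20, 64.4, 0, 0, 0, 0, 0, -40, 64.4, 0, 0, 0, 0, 0, -40, 64.4, 0, 0, 0, 0, 0, 0, 64.4, 0, 0, 0, 0, 0, 0, 64.4]'

```text
time: 8.78
tool_pos: [0.5154, 0.0455, 0.1498]
tcp_rot: [[-0.876, 0.483, -0.0], [0.483, 0.876, -0.0], [0.0, -0.0, -1.0]]
ft_force: [-0.1, 0.2, 0.5]
gripper_width: 0.0644
```

```bash
python3 st.py; python3 - <<'E'
from h import *
c=calibration("wrist")
im=grab_frame("wrist")[:,:,::-1]; cv2.imwrite("pics/w3.png",cv2.resize(im[80:290,120:440],(800,525),interpolation=cv2.INTER_CUBIC))
import pickle; pickle.dump(c,open("w3.pkl","wb"))
E
```

```text
8.775 tcp jig mm [ -2.5   1.  149.8] F jig [0.14 0.17 0.55] 0.06437908118467654
```

View pics/w3.png

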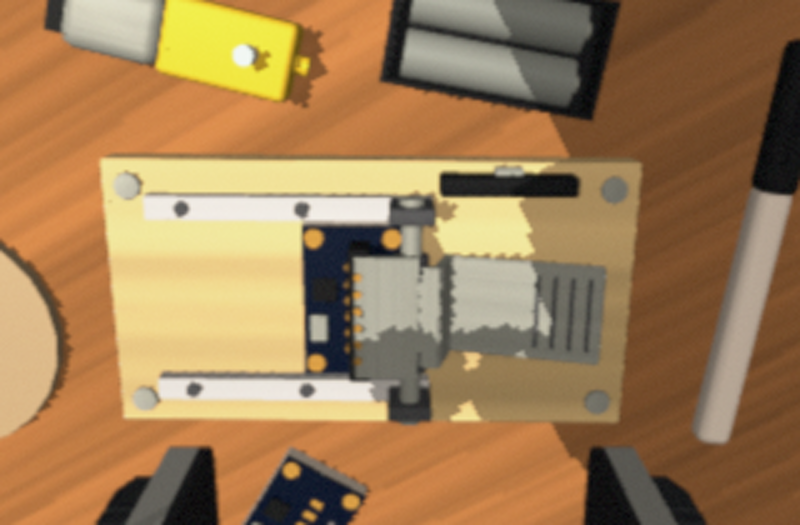

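```bash
python3 - <<'E'
from h import *
j=[.51751,.04717,1.06247];c=calibration("wrist")
inv=lambda p:(T([0,0,-j[2]],np.array(p)-[j[0],j[1],0]))[0]*1000
for n,u,z in [("rear",(303,226),.020),("rear low",(306,372),.02),("cornerL",(101,158),.012),("cornerR",(642,160),.012)]:
  print(n,inv(ray(c,(120+u[0]/2.5,80+u[1]/2.5),z)).round(1))
sign_off()
E
```

```text
rear [-29.6  24.4  20. ]
rear low [-29.9 -21.2  20. ]
cornerL [-89.1  42.6  12. ]
cornerR [69.4 42.9 12. ]
the job is handed in; nothing more can be done
```

The board is loaded under the clip, and I handed the job in at about 9 s of the 48 s allowed.

I pressed the thumb plate to its limit with one fingertip; the force jumped to about 18 N there. While holding it, I closed and shifted the gripper so the other fingertip pushed the board along the channel. The board met the stop when the push force rose to about 19 N. I then backed the pushing finger off about 5 mm, let the plate up slowly, and raised the tool clear.

**Last checks:**
- **Board position:** the wrist camera puts the board's rear edge 29.6 to 29.9 mm behind the stop face. The board is 30 mm long, so it is against the stop, to within the calibration's 2 mm or so.
- **Clip:** the last picture shows the pin head down over the board and the thumb plate risen part way.
- **Robot:** it is free, with only about 0.5 N of noise on the wrist sensor.
- **Bystanders:** I saw no sign that the motor, battery box, marker, disc or spare board had moved, though I did not measure them. The tape and screwdriver were never near the arm.

None of these checks disagreed. I could not measure the clip angle or the pin force directly, so those two rest on the picture.

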